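Pin the rotator disc to its shaft with a linchpin

ROBOT

A 6-joint arm with a two-finger parallel gripper is mounted at the origin on a cart in front of the work surface, level with it; the furniture and walls round the work are solid. World frame = base frame: x ahead of the robot, y to its left, z up, the work surface at z = 0. Lengths are in m, angles in rad, forces in N, time in s.
With the tool pointing down it reaches from about 0.225 to 0.875 m from the base axis. Payload 3.4 kg.
Tool frame: the origin (TCP) lies between the finger pads; the fingertips stand 19 mm ahead of it and the grasp point (between the pads) is the TCP; z points along the fingers, y is the line along which they close (so a half turn about z gives the same grasp; the last joint's range is limited). The gripper opens to 85 mm and grips with 20 to 120 N. Pads are 22 mm wide; open, the fingers measure 114 mm over their backs; the gripper's body (76 mm by 85 mm) begins 54 mm behind the grasp point. The pads swing forward as they close: fully open they stand 13 mm farther back than shut.
Start: joints at [0.997, 0.276, 1.505, -0, 1.361, -0.121], TCP at [0.252, 0.517, 0.25] pointing down, gripper open.
Joint ranges: [-2.89, 2.89], [-0.75, 2.08], [0.22, 2.7], [-1.18, 4.32], [0.11, 2.71], [-2.7, 2.7]. Speed limits (rad/s): [2.57, 2.57, 3.14, 3.14, 3.14, 3.14].

INTERFACE

Orientations are given as a unit quaternion [w, x, y, z].
In Python, from rig import get_state, imaging, ticket gives the robot as it stands. The module is installed in compiled form; this text tells all that it offers.
- The arm moves only by the shell command python3 -m inch 'ROWS' [FORCE]. ROWS is JSON, a list of rows, each an object with "claw": the opening, from -1 (shut) to 1 (fully open); "travel": the shift along the world's x, y, z in units of 200 mm (1.0 is 200 mm), a list of three; "turn": the turn about the world's z in units of 180 degrees (1.0 is 180 degrees). A call has 1 to 5 rows; each row is the pose to reach, as a shift and turn from the pose commanded when the call began, turning the shorter way round; what a row does not reach only later rows make up. A row lasts 1/10 s, in which the tool goes at most 50 mm and 8.59 degrees, less where a joint would pass 70% of its speed; a pose out of reach is approached as far as the arm can. A call with a number of a shift or a turn outside -1 to 1 is refused whole. A call with a gripper value outside its range is refused whole. The fingers move at their own pace and stop on an object; FORCE is the grip in N (left out, the last holds). Time passes only in rows, so rows that repeat a pose let the fingers close. It gives the time, the measured TCP pose, the force, the opening and the grip force at its end, in the units of the state.
- get_state(): the state, without advancing time (a new reading comes with each control period).
- imaging.get_image(name): name is "scene" or "top" or "wrist"; returns the picture (420x560x3 uint8, red, green, blue); there is no depth.
- imaging.camera_params(name): a dict with "camera_matrix" (3x3 intrinsics, pixels), "k1" (the pictures are not rectified: a ray, as slopes to the right and down, at radius r is drawn at 1 + k1 r^2 times it, then the intrinsics apply), "cam_to_world" (4x4, takes a point from camera to world coordinates); the wrist camera has in their place "T_tool_cam" (4x4, takes a point from camera to tool coordinates, whose origin is the TCP and whose axes are the flange's). Camera axes: x right, y down, z forward; pixel columns grow to the right and rows downward; lengths in m; the calibration is good to about 2 mm. A picture is of the moment at which its call begins: read the wrist's pose just before it. camera_params takes no time and is no camera call.
- ticket.sign_off(): hands the job in; it is judged then, once.
The state is a dict: "clock": time; "qpos": joint angles; "qd": joint speeds; "effort": joint torques, N m; "position": TCP position; "ee_rot": TCP orientation; "contact_force": force on the tool from outside, world axes, zero at the start; "moment": the same for the moment, N m; "width": finger opening in m; "gripper_force": force on a finger pad.
Only numpy, scipy, OpenCV 4.12 (cv2) and the standard library are available. Lean on these libraries where they do the work, as an engineer would, in place of code of your own. Each camera call takes 0.05 s, during which the arm holds its last target. There are 200 camera calls.

TASK

Lock the tube rotator's disc to its shaft: turn the disc until the notches of its hub line up with the square cross-hole in the shaft, push the linchpin in fully home (from either side, its ring still open and on the upper side), then swing the pin's sprung ring over the shaft end and press it until it snaps past the pin's tip and stays. Leave the glassware and other small things around it where they are.

Things in the scene. Friction and masses are not known exactly. Their poses are not given: they have to be found in the camera images.
- stand: Fixed bench rotator: grey base 170x130 mm, column, white gear housing, and a plain steel shaft (24 mm diameter) that leans 28 degrees from vertical to the robot's left. Origin on the worktop under the hub; z up, y level and parallel to the cross-hole. In this frame the shaft points along (-0.469, 0, 0.883) and passes through (0, 0, 0.115), the height of the disc's upper face.
- cross_hole (a point): Centre of the square cross-hole (10 x 10 mm, sides along and across the shaft) that runs right through the shaft along the stand's y axis, 36 mm along the shaft from the disc's upper face; the shaft ends 50 mm from that face. Axes as the stand's.
- hub (a point): Point on the axis of the white disc (160 mm diameter, 8 mm thick) at its upper face; z along the shaft, outwards. The aluminium hub (36 mm diameter, 46 mm high) surrounds the shaft; two opposite notches, open at the top, 14 mm wide, floor 29 mm above the disc, lie at this point's +y and -y. In line when this y axis is parallel to the stand's within about 0.12 rad. Rim clips are 11 mm high.
- disc (a joint): Turn of the disc about the shaft (anticlockwise seen from the shaft's end), rad; 0: notches in line with the cross-hole. Starts between 0.45 and 1.25; stops at -3 and 3; slight friction, stays where it is left.
- post (a point): Point on the axis of the black turning post (14 mm diameter, 36 mm high, parallel to the shaft, standing on the disc 58 mm from its axis, at the hub point's +x side); this point is 26 mm above the disc.
- linchpin: Loose steel pin, 110 g. x from head to tip; origin on the axis at the shoulder. Square shank 8x8 mm to x=42, round nose (4 mm radius) to 46. Shoulder plate 18x16 (y, z) at x=-4..0 meets the hub when home. Flat head 8 mm thick (y), 14 high (z), x=-46..-4. Ring on the +z side. Starts level, axis 42 mm up, z up. In the hole (1 mm play each side) z lies along the shaft, outwards.
- head_grip (a point): Where the head is best gripped across its 8 mm thickness, on the pin's axis 31 mm behind the shoulder; clear of the ring.
- shank_mid (a point): Point on the pin's axis 18 mm in front of the shoulder; it lies at the cross-hole's centre when the pin is home.
- ring (a joint): Angle of the sprung ring, rad: 0 open (72 degrees up from the shank, on the pin's +z side, leaning to the tip; a weak spring holds it there). At 1.15 its far side meets the pin's nose; pushed on with about 5 N the ring springs longer and snaps over the nose at 1.26; let go, it settles at about 1.35, locked round hub and shaft behind the nose. Stop at 1.5.
- cradle: Fixed grey cradle 115x50x49 mm. The shank lies in a groove 11 mm deep, 12 wide, from 12 to 38 mm in front of the shoulder; the head on a web 5.5 mm wide, 35 mm high, 20 to 46 mm behind it, free on both sides; base plate 8 mm high. Lift the pin straight up. Origin on the worktop under the pin's shoulder; x towards the tip.
- weighing_bottle: Small glass weighing bottle with lid, 42 mm diameter, 62 mm high; origin under its middle. Not to be disturbed.
- stopper: Black rubber stopper, 28 mm diameter, 22 mm high; origin under its middle. Not to be disturbed.
- crucible: White porcelain crucible with lid, 45 mm diameter, 50 mm high; origin under its middle. Not to be disturbed.
- small_beaker: Glass beaker, 55 mm diameter, 70 mm high; origin under its middle. Not to be disturbed.
- ring_tab (a point): Middle of the flat thumb tab (16 mm wide, 3 mm thick) on the far side of the linchpin's wire ring, 68 mm from the ring's pivot; the tab reaches from 57 to 75 mm. The pivot crosses the head 11 mm behind the shoulder, parallel to the pin's y. Ring 49 mm wide, wire 4.4 mm thick. Push on the tab: nearer in, a finger would come down on the pin's nose.
There are look-alikes about, which are no part of the job. What is shaped like the cradle but blue is not meant.

How it is judged:
On the way, in this order (a step that is already met when the one before it is completed fails the run):
1. the disc is turned until its notches line up with the shaft's cross-hole (angle between the y axis of hub and the y axis of stand, either way round below 0.14 rad), for 0.2 s.
2. the linchpin is fully home in the cross-hole, its ring still open (distance between shank_mid and cross_hole below 0.006 m and angle between the x axis of linchpin and the y axis of stand, either way round below 0.2 rad and value of joint ring below 0.6 rad), for 0.2 s.
At the end, for the whole second after the job is handed in: The linchpin sits through hub and shaft, shank middle within 9 mm of the cross-hole's centre, axis within 11 degrees of the hole's; disc notches within 0.2 rad of the hole; ring snapped past the pin's tip (over 1.31 rad); all at rest (distance between shank_mid and cross_hole below 0.009 m and angle between the x axis of linchpin and the y axis of stand, either way round below 0.2 rad and angle between the y axis of hub and the y axis of stand, either way round below 0.2 rad and value of joint ring above 1.31 rad and linear speed of linchpin below 0.02 m/s); the robot touches nothing.
It fails at once if a bystander is knocked or moved by more than 30 mm (distance of any of weighing_bottle, stopper, crucible, small_beaker from where it was at the start of the episode above 0.03 m).
It also fails if it takes over 58 s, if anything falls off the work surface, if the arm or the gripper's body presses on something with over 40 N, if the wrist force passes 120 N, or if a joint passes its speed limit or range.

## Working session

There is one attempt and no reset: what is moved stays moved. The work goes in short steps, Python scripts to look and compute and a shell command to move; the robot and the scene stay as the last step left them, time stands still between calls to the robot, and variables do not carry over. Pictures are saved under pics/ and viewed, at most 10 in all, crops included, and the job is handed in when it is done.

```bash
mkdir -p pics
cat > h.py <<'E'
import numpy as np, cv2
from rig import get_state, imaging, ticket
def ray(name,u,v,T=None):
    p=imaging.camera_params(name);K=np.array(p["camera_matrix"]);k=p["k1"]
    d=np.array([(u-K[0,2])/K[0,0],(v-K[1,2])/K[1,1]]);s=d.copy()
    for _ in range(20): s=d/(1+k*(s@s))
    C=np.array(p["cam_to_world"]) if T is None else T
    r=C[:3,:3]@np.array([s[0],s[1],1.]);return C[:3,3],r/np.linalg.norm(r)
def onz(name,u,v,z,T=None):
    o,r=ray(name,u,v,T);return o+r*(z-o[2])/r[2]
def tri(a,b):
    (o1,r1),(o2,r2)=a,b
    A=np.stack([r1,-r2],1);t=np.linalg.lstsq(A,o2-o1,rcond=None)[0]
    p,q=o1+r1*t[0],o2+r2*t[1];return (p+q)/2,np.linalg.norm(p-q)
def proj(name,P,T=None):
    p=imaging.camera_params(name);K=np.array(p["camera_matrix"]);k=p["k1"]
    C=np.array(p["cam_to_world"]) if T is None else T
    c=np.linalg.inv(C)@np.append(P,1);s=c[:2]/c[2];s=s*(1+k*(s@s));return K[0,0]*s[0]+K[0,2],K[1,1]*s[1]+K[1,2]
def wristT():
    from scipy.spatial.transform import Rotation as R
    s=get_state();q=s["ee_rot"];T=np.eye(4);T[:3,:3]=R.from_quat([q[1],q[2],q[3],q[0]]).as_matrix();T[:3,3]=s["position"]
    return T@np.array(imaging.camera_params("wrist")["T_tool_cam"])
def snap(name,f):
    im=imaging.get_image(name);cv2.imwrite("pics/"+f,im[:,:,::-1]);return im
E
python3 - <<'E'
from h import *
s=get_state();print(s)
for n in("scene","top"):
    snap(n,n+"0.png");p=imaging.camera_params(n);print(n,np.round(p["camera_matrix"],1).tolist(),p["k1"],np.round(p["cam_to_world"],3).tolist())
print(np.round(imaging.camera_params("wrist")["T_tool_cam"],3).tolist())
E
```

```text
{'clock': 0.0, 'qpos': array([ 9.97002268e-01,  2.76577820e-01,  1.50612106e+00, -8.35454370e-06,
        1.36071049e+00, -1.21011306e-01]), 'qd': array([-0.00118125,  0.00090457, -0.00150525, -0.00083785, -0.0016572 ,
       -0.00141702]), 'effort': array([ 1.68865281e-03, -4.16781199e+01, -2.45800030e+01, -2.51781184e-04,
        1.10724391e-02, -3.25037934e-05]), 'position': array([0.2512881 , 0.51663467, 0.24945429]), 'ee_rot': array([-3.05416375e-04,  2.24461506e-01,  9.74482533e-01, -8.55484393e-04]), 'contact_force': array([0.52497678, 0.24945179, 0.39738872]), 'moment': array([ 0.05447703, -0.00182583, -0.03947309]), 'gripper_force': 0.0, 'width': 0.08537613215850666}
scene [[497.4, 0.0, 285.2], [0.0, 497.4, 208.3], [0.0, 0.0, 1.0]] -0.03989880554200787 [[0.72, -0.43, 0.545, -0.109], [-0.694, -0.457, 0.556, -0.385], [0.01, -0.779, -0.627, 0.862], [0.0, 0.0, 0.0, 1.0]]
top [[472.5, 0.0, 278.5], [0.0, 472.5, 204.5], [0.0, 0.0, 1.0]] -0.09303996927241513 [[-0.007, -0.994, 0.112, 0.404], [-1.0, 0.007, -0.003, 0.256], [0.002, -0.112, -0.994, 1.333], [0.0, 0.0, 0.0, 1.0]]
[[0.0, -0.964, -0.267, 0.068], [1.0, -0.0, 0.0, 0.001], [-0.0, -0.267, 0.964, -0.124], [0.0, 0.0, 0.0, 1.0]]
```

View pics/scene0.png

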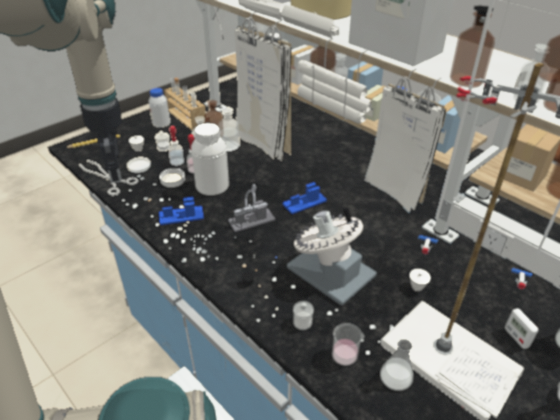

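View pics/top0.png

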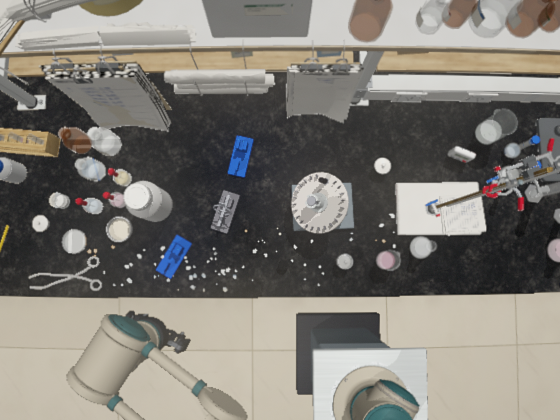

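The scene view shows the grey cradle with its pin near (251,213) and the rotator near (330,245). The top view shows the cradle at (225,212), the shaft end at about (312,200) and the black post at (322,181). I'll enlarge both.

Run:
```python
import cv2,numpy as np
a=cv2.imread("pics/top0.png");s=cv2.imread("pics/scene0.png")
f=lambda im,x0,y0,w,h:cv2.resize(im[y0:y0+h,x0:x0+w],(400,300),interpolation=cv2.INTER_CUBIC)
cv2.imwrite("pics/c1.png",np.vstack([np.hstack([f(a,190,182,80,60),f(a,280,165,80,60)]),np.hstack([f(s,210,175,80,60),f(s,285,195,100,75)])]))
```

```text
(no output)
```

View pics/c1.png

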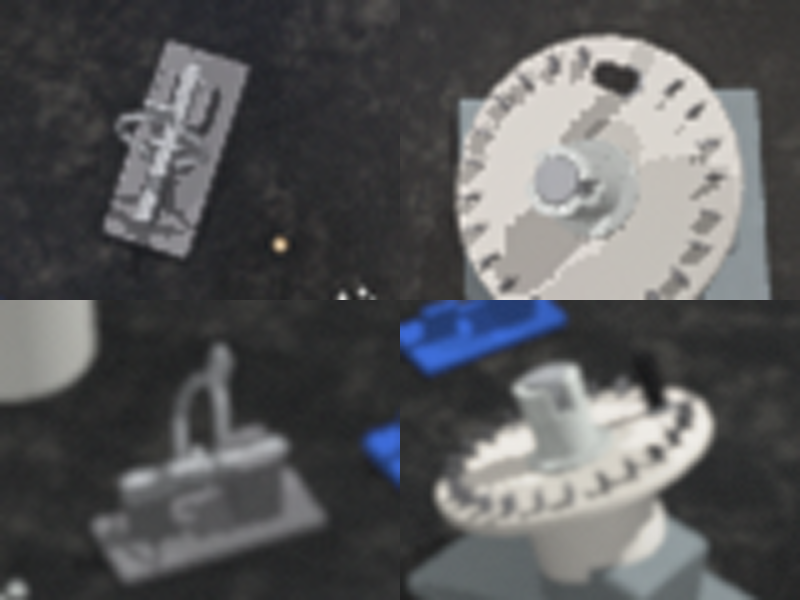

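The crops show the cradle's axis running from lower left to upper right in the top view. The shaft end is at about (311.4,201) in top and (321,215) in scene, the post top at (323.4,180.6), and the base corners at about (292,184.6) and (351.4,183).

Run:
```python
from h import *
np.set_printoptions(precision=4,suppress=True)
print("shaft end",onz("top",311.4,201,.159), tri(ray("top",311.4,201),ray("scene",321,214)))
print("base edge",onz("top",292,184.6,.02),onz("top",351.4,183,.02))
im=cv2.imread("pics/top0.png")
# base right edge: grey-blue mask
hsv=cv2.cvtColor(im,cv2.COLOR_BGR2HSV)
print(hsv[190,352-3],hsv[225,348],hsv[212,210])
m=((abs(hsv[...,0].astype(int)-hsv[225,348,0])<12)&(hsv[...,1]>20)&(hsv[...,2]>80)).astype(np.uint8); m[:, :285]=0;m[:,360:]=0;m[:175]=0;m[240:]=0
ys,xs=np.nonzero(m);print(len(xs)); r=cv2.minAreaRect(np.stack([xs,ys],1).astype(np.float32));print(r)
for c in cv2.boxPoints(r): print(c,onz("top",*map(float,c),.02))
print("post",onz("top",323.4,180.6,.15))
# cradle corners (crop coords /5)
for c in[(168,40),(250,65),(187,258),(103,232)]:print("cr",onz("top",190+c[0]/5,182+c[1]/5,.008))
for c in[(145,215),(190,70)]:print("pin",onz("top",190+c[0]/5,182+c[1]/5,.046))
```

```text
shaft end [0.5455 0.1703 0.159 ] (array([0.546 , 0.1699, 0.1587]), np.float64(0.001065325730816603))
base edge [0.609  0.2139 0.02  ] [0.6126 0.0463 0.02  ]
[ 99  17 153] [ 96  17 151] [120  10  49]
46
((321.8375244140625, 205.8019561767578), (44.197174072265625, 58.721336364746094), 88.21009063720703)
[291.8009 184.6312] [0.609  0.2145 0.02  ]
[350.4936 182.7971] [0.6132 0.0489 0.02  ]
[351.8741 226.9727] [0.4885 0.0481 0.02  ]
[293.1814 228.8068] [0.4847 0.2119 0.02  ]
post [0.5986 0.1383 0.15  ]
cr [0.5968 0.4076 0.008 ]
cr [0.5822 0.361  0.008 ]
cr [0.4732 0.3962 0.008 ]
cr [0.4881 0.4436 0.008 ]
pin [0.4949 0.4153 0.046 ]
pin [0.5746 0.391  0.046 ]
```

```bash
python3 - <<'E'
from h import *
np.set_printoptions(precision=4,suppress=True)
print(tri(ray("scene",254,185.5),ray("top",215,207)), onz("scene",254,185,.107))
for z in(.107,.113):print(onz("top",214.5,207,z))
E
python3 -m inch '[{"claw":1,"travel":[0.25,-0.1,0.1],"turn":0},{"claw":1,"travel":[0.5,-0.2,0.1],"turn":0},{"claw":1,"travel":[0.75,-0.4,0.1],"turn":0},{"claw":1,"travel":[0.95,-0.55,0.1],"turn":0},{"claw":1,"travel":[0.95,-0.6,0.1],"turn":0}]'
python3 - <<'E'
from h import *
T=wristT();np.save("T1.npy",T);snap("wrist","w1.png");print(get_state()["position"],get_state()["ee_rot"])
E
```

```text
(array([0.5453, 0.412 , 0.1077]), np.float64(0.019973309558897312)) [0.555  0.4079 0.107 ]
[0.5378 0.4198 0.107 ]
[0.5371 0.419  0.113 ]
clock: 0.6
position: [0.4447, 0.3951, 0.2695]
ee_rot: [0.001, 0.225, 0.974, -0.0]
contact_force: [-0.1, -0.8, 0.1]
width: 0.0851
gripper_force: 0.0
[0.44668451 0.39143107 0.26948167] [ 0.00196046  0.2266839   0.97396357 -0.0023501 ]
```

View pics/w1.png

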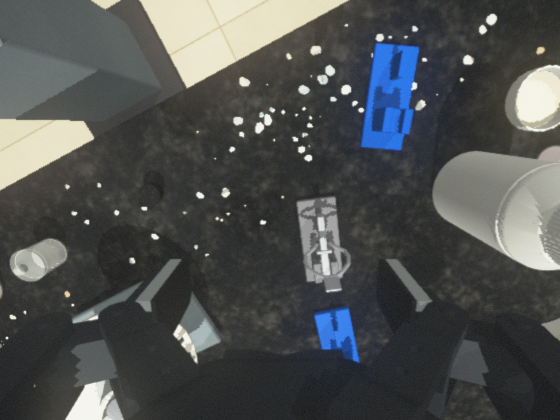

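The wrist view shows the grey cradle from about (318,197) to (322,283). The ring is a loop around (328,262) with its tab at (333,285).

Run:
```python
from h import *
np.set_printoptions(precision=4,suppress=True)
T=np.load("T1.npy");im=cv2.imread("pics/w1.png")
print("cam",T[:3,3])
c=np.array([0.535,0.402]);a=np.array([.109,-.036]);a/=np.linalg.norm(a)
for n,(u,v),z in[("tab",(333,285),.107),("tab2",(333,290),.113),("ringL",(306,262),.08),("ringR",(349,262),.08),("plate",(299,200),.008),("plate",(336,197),.008),("pinnear",(320,205),.046),("pinfar",(325,262),.046)]:
    p=onz("wrist",u,v,z,T);print(n,p,"along",(p[:2]-c)@a)
cv2.imwrite("pics/c2.png",cv2.resize(im[190:300,290:360],(510,600)*1 if False else (382,600),interpolation=cv2.INTER_CUBIC))
```

```text
cam [0.3835 0.4261 0.3931]
tab [0.5479 0.4021 0.107 ] along 0.012249517191918979
tab2 [0.5496 0.4004 0.113 ] along 0.014370559188991685
ringL [0.5249 0.3846 0.08  ] along -0.004097419487953057
ringR [0.5455 0.4267 0.08  ] along 0.0022518222729654962
plate [0.476  0.4031 0.008 ] along -0.05641228572056797
plate [0.493  0.4468 0.008 ] along -0.05395225829569195
pinnear [0.4828 0.4245 0.046 ] along -0.05666600506352871
pinfar [0.5504 0.4007 0.046 ] along 0.015012479371205133
```

View pics/c2.png

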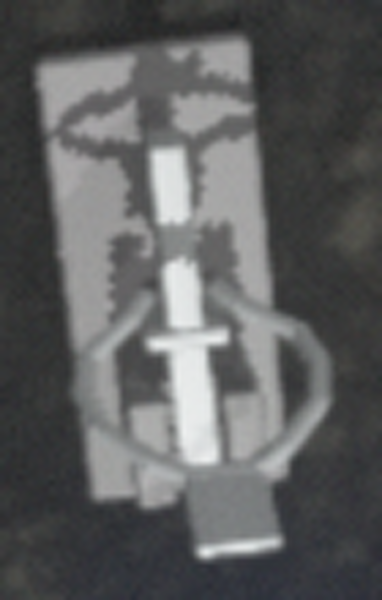

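The crop settles the pin's direction. The shoulder plate is at wrist pixel (324.3,252), the head's back end at (320.8,217), and the tip points away from the robot.

Run:
```python
from h import *
np.set_printoptions(precision=4,suppress=True)
T=np.load("T1.npy")
s=onz("wrist",324.3,252,.05,T);b=onz("wrist",320.8,216.8,.049,T)
d=(s-b)[:2];print(s,b,np.linalg.norm(d),np.degrees(np.arctan2(d[1],d[0])))
# top view check: shoulder and head in top0
im=cv2.imread("pics/top0.png");
u=np.array([np.cos(np.radians(-18.2)),np.sin(np.radians(-18.2))])
h=s[:2]-u*.033;print("head_grip",h)
print("plate corners in wrist",[onz("wrist",290+x/5.457,190+y/5.4545,.008,T)for x,y in[(35,62),(250,38),(92,500),(288,472)]])
from scipy.spatial.transform import Rotation as R
q=get_state()["ee_rot"];M=R.from_quat([q[1],q[2],q[3],q[0]]).as_matrix();print(M, "closing yaw",np.degrees(np.arctan2(M[1,1],M[0,1])))
print("blend centre",(s[:2]+b[:2])/2)
```

```text
[0.5363 0.4055 0.05  ] [0.4951 0.4196 0.049 ] 0.04356140726747393 -18.900894499924654
head_grip [0.505  0.4158]
plate corners in wrist [array([0.4761, 0.3994, 0.008 ]), array([0.4928, 0.4466, 0.008 ]), array([0.5845, 0.3637, 0.008 ]), array([0.5989, 0.4109, 0.008 ])]
[[-0.8972  0.4416  0.0028]
 [ 0.4416  0.8972 -0.0055]
 [-0.0049 -0.0037 -1.    ]] closing yaw 63.79552391839399
blend centre [0.5157 0.4126]
```

```bash
cat >> h.py <<'E'
PSI=np.radians(1.4); SO=np.array([.546,.1465,0.])
sx=np.array([np.sin(PSI),-np.cos(PSI),0]);sy=np.array([np.cos(PSI),np.sin(PSI),0]);sz=np.array([0,0,1.])
ax=-.469*sx+.883*sz;hx=.883*sx+.469*sz;HUB=SO+.115*sz
def post(q,h,r=.058): return HUB+r*(np.cos(q)*hx+np.sin(q)*sy)+h*ax
E
python3 - <<'E'
from h import *
np.set_printoptions(precision=4,suppress=True)
for q in(.9,1.,1.1,1.2):print(q,proj("top",post(q,.036)),proj("scene",post(q,.036)),proj("scene",post(q,.026)))
print("shaft end",proj("top",HUB+.05*ax),proj("scene",HUB+.05*ax))
for q in(1.65,1.45,1.2,.9,.6,.31):
    p=post(q,.026);p[2]=(HUB+.058*np.cos(q)*hx)[2]+.037;print(q,p)
s=get_state();print(s["position"],s["clock"])
E
```

```text
0.9 (np.float64(326.22429388903015), np.float64(182.3646391719285)) (np.float64(347.11563640495683), np.float64(211.0593117941526)) (np.float64(348.3987754888745), np.float64(215.06593896950665))
1.0 (np.float64(324.4227743564826), np.float64(181.22879866226734)) (np.float64(346.53438043742995), np.float64(210.32052103579667)) (np.float64(347.81283163913287), np.float64(214.30936062593943))
1.1 (np.float64(322.5219318642259), np.float64(180.30179313461778)) (np.float64(345.72043730979857), np.float64(209.6804623858635)) (np.float64(346.9949113062114), np.float64(213.65154497825037))
1.2 (np.float64(320.5416832080004), np.float64(179.59166864713328)) (np.float64(344.68513060786836), np.float64(209.14393856580278)) (np.float64(345.9563571666492), np.float64(213.09747172318254))
shaft end (np.float64(311.5308690108531), np.float64(201.0396235212245)) (np.float64(320.5785929780965), np.float64(213.94533603642728))
1.65 [0.6034 0.1642 0.1498]
1.45 [0.6034 0.1539 0.1553]
1.2 [0.6002 0.1415 0.1619]
0.9 [0.5919 0.128  0.1689]
0.6 [0.5795 0.1172 0.1745]
0.31 [0.5646 0.1104 0.1779]
[0.4467 0.3914 0.2695] 0.65
```

```bash
python3 -m inch '[{"claw":-1,"travel":[0.2,-0.2,0],"turn":0.047},{"claw":-1,"travel":[0.35,-0.4,0],"turn":0.094},{"claw":-1,"travel":[0.5,-0.6,0],"turn":0.144},{"claw":-1,"travel":[0.65,-0.8,0],"turn":0.144},{"claw":-1,"travel":[0.795,-0.95,0],"turn":0.144}]'
python3 -m inch '[{"claw":-1,"travel":[0,-0.1,-0.1],"turn":0},{"claw":-1,"travel":[0,-0.1,-0.3],"turn":0},{"claw":-1,"travel":[0,-0.1,-0.3],"turn":0}]'
python3 -c "
from h import *
import time;print(get_state()['position'],np.degrees(0))
"
```

```text
clock: 1.15
position: [0.597, 0.2097, 0.2701]
ee_rot: [-0.001, -0.0, 1.0, 0.0]
contact_force: [0.5, 0.9, -0.1]
width: 0.012
gripper_force: 0.0
clock: 1.45
position: [0.5931, 0.1897, 0.2046]
ee_rot: [-0.006, 0.001, 1.0, -0.001]
contact_force: [-0.6, -0.7, -0.4]
width: 0.0
gripper_force: 0.0
[0.59312808 0.18972085 0.20461041] 0.0
```

```bash
python3 -m inch '[{"claw":-1,"travel":[0,-0.03,-0.1],"turn":0},{"claw":-1,"travel":[0,-0.03,-0.29],"turn":0},{"claw":-1,"travel":[0,-0.03,-0.29],"turn":0},{"claw":-1,"travel":[0,-0.03,-0.29],"turn":0}]'
```

```text
clock: 1.85
position: [0.5968, 0.186, 0.1532]
ee_rot: [-0.0, -0.0, 1.0, 0.0]
contact_force: [-0.4, -0.3, 0.7]
width: 0.0001
gripper_force: 0.0
```

```bash
python3 -m inch '[{"claw":-1,"travel":[0.033,-0.16,0.01],"turn":0},{"claw":-1,"travel":[0.017,-0.222,0.045],"turn":0},{"claw":-1,"travel":[-0.025,-0.29,0.08],"turn":0},{"claw":-1,"travel":[-0.06,-0.325,0.095],"turn":0},{"claw":-1,"travel":[-0.11,-0.35,0.11],"turn":0}]'
python3 -m inch '[{"claw":-1,"travel":[-0.03,-0.02,0.01],"turn":0},{"claw":-1,"travel":[-0.05,-0.028,0.014],"turn":0},{"claw":-1,"travel":[-0.05,-0.028,0.014],"turn":0},{"claw":-1,"travel":[-0.05,-0.028,0.014],"turn":0}]'
python3 - <<'E'
from h import *
im=snap("top","top1.png");im2=snap("scene","sc1.png")
print(get_state()["position"],get_state()["contact_force"])
f=lambda im,x0,y0,w,h:cv2.resize(im[y0:y0+h,x0:x0+w,::-1],(400,300),interpolation=cv2.INTER_CUBIC)
cv2.imwrite("pics/c3.png",np.hstack([f(im,280,165,80,60),f(im2,285,175,100,75)]))
E
```

```text
clock: 2.35
position: [0.5748, 0.1148, 0.1758]
ee_rot: [0.001, 0.0, 1.0, 0.0]
contact_force: [1.2, -0.3, -0.5]
width: 0.0002
gripper_force: 0.7
clock: 2.75
position: [0.5644, 0.1098, 0.1769]
ee_rot: [-0.0, 0.0, 1.0, -0.0]
contact_force: [-1.2, 0.8, 0.1]
width: -0.0002
gripper_force: 0.0
[0.56468079 0.10982656 0.17675963] [-0.57936296 -0.45867054 -0.07907984]
```

View pics/c3.png

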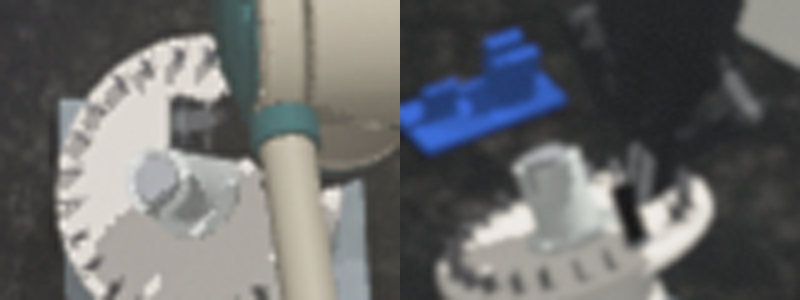

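The post has moved to the right of the hub. Its middle is at scene pixel (342,228) and its top at about (341,221).

Run:
```python
from h import *
for q in(.5,.3,.15,0,-.15,-.3):print(q,np.round(proj("scene",post(q,.036)),1),np.round(proj("scene",post(q,.018)),1))
im=cv2.imread("pics/sc1.png");g=im[205:245,325:360].max(2);m=(g<45).astype(np.uint8)
n,l,s,c=cv2.connectedComponentsWithStats(m)
for i in range(1,n):
    if s[i,4]>20:print(s[i]+[325,205,0,0,0],c[i]+[325,205])
```

```text
0.5 [347.  214.9] [349.3 222.2]
0.3 [345.4 217.2] [347.7 224.5]
0.15 [343.5 219. ] [345.9 226.4]
0 [341.2 220.8] [343.6 228.2]
-0.15 [338.3 222.6] [340.8 230.1]
-0.3 [335.1 224.4] [337.6 231.9]
[331 205  29  18 190] [348.18421053 209.91578947]
[339 222   6  13  35] [341.74285714 227.48571429]
```

```bash
python3 -m inch '[{"claw":-1,"travel":[0.05,0,0.2],"turn":0},{"claw":-0.5,"travel":[0.05,0.1,0.4],"turn":0},{"claw":-0.3,"travel":[0,0.35,0.4],"turn":-0.04},{"claw":-0.3,"travel":[-0.1,0.6,0.4],"turn":-0.08},{"claw":-0.3,"travel":[-0.2,0.8,0.4],"turn":-0.102}]'
python3 -m inch '[{"claw":-0.3,"travel":[-0.05,0.2,0],"turn":0},{"claw":-0.3,"travel":[-0.1,0.45,-0.1],"turn":0},{"claw":-0.3,"travel":[-0.1,0.7,-0.3],"turn":0},{"claw":-0.3,"travel":[-0.1,0.726,-0.3],"turn":0},{"claw":-0.3,"travel":[-0.1,0.726,-0.3],"turn":0}]'
python3 - <<'E'
from h import *
np.set_printoptions(precision=4,suppress=True)
T=wristT();np.save("T2.npy",T);im=snap("wrist","w2.png");t=snap("top","top2.png");s=get_state();print(s["position"],s["ee_rot"],s["width"])
f=lambda im,x0,y0,w,h,W,H:cv2.resize(im[y0:y0+h,x0:x0+w,::-1],(W,H),interpolation=cv2.INTER_CUBIC)
c=np.hstack([f(im,200,180,160,240,400,600),np.vstack([f(t,280,165,80,60,400,300),np.zeros((300,400,3),np.uint8)])]);cv2.imwrite("pics/c4.png",c)
E
```

```text
clock: 3.35
position: [0.5249, 0.2714, 0.257]
ee_rot: [0.0, 0.162, 0.987, 0.0]
contact_force: [0.9, 1.2, 0.1]
width: 0.0297
gripper_force: 0.0
clock: 3.85
position: [0.5034, 0.4167, 0.194]
ee_rot: [-0.002, 0.158, 0.987, -0.002]
contact_force: [0.1, -0.4, -0.0]
width: 0.0297
gripper_force: 0.0
[0.505  0.4143 0.1969] [-0.0001  0.1594  0.9872 -0.0009] 0.029845276311360056
```

View pics/c4.png

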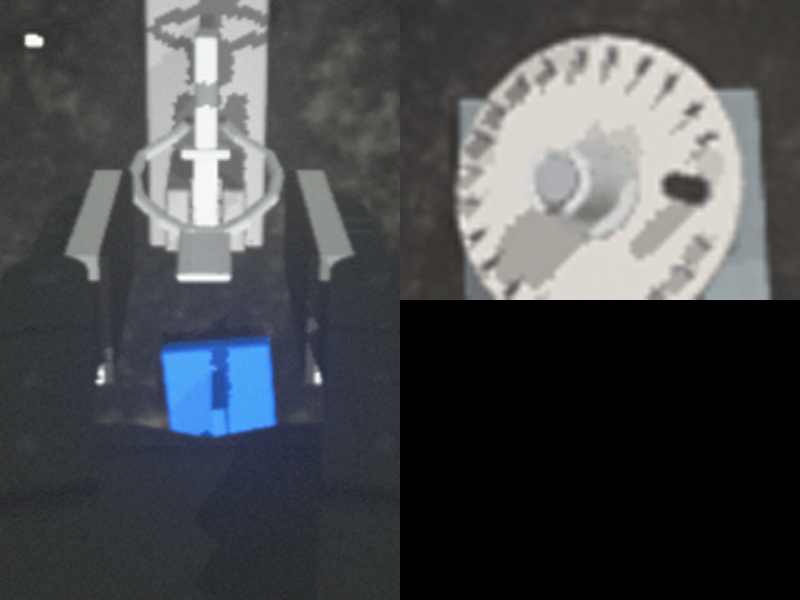

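The wrist view shows the pin well aligned, with the shoulder at (282,241.6) and the head's back end at (282,195). The post is now at (337.4,202.6) in the top view.

Run:
```python
from h import *
np.set_printoptions(precision=4,suppress=True)
T=np.load("T2.npy")
s=onz("wrist",282,241.6,.05,T);b=onz("wrist",282,195.2,.049,T);d=(s-b)[:2];print(s,b,np.linalg.norm(d),np.degrees(np.arctan2(d[1],d[0])))
u=d/np.linalg.norm(d);print("grip",s[:2]-u*.033,b[:2]+u*.015)
for q in(.1,0,-.1,-.2):print(q,np.round(proj("top",post(q,.036)),1),np.round(proj("top",post(q,.018)),1))
```

```text
[0.5362 0.4053 0.05  ] [0.4952 0.4188 0.049 ] 0.04317612171094394 -18.2433716051366
grip [0.5048 0.4156] [0.5094 0.4141]
0.1 [335.  197.3] [337.6 198. ]
0 [335.3 199.6] [337.8 200.3]
-0.1 [335.2 201.9] [337.8 202.6]
-0.2 [335.  204.3] [337.6 204.9]
```

The disc is near q = -0.09. It is inside tolerance, but I'll nudge the post back by about 5 mm before picking up the pin.

```bash
python3 -m inch '[{"claw":-0.6,"travel":[0,-0.1,0.2],"turn":0.03},{"claw":-1,"travel":[0,-0.3,0.32],"turn":0.06},{"claw":-1,"travel":[0,-0.55,0.32],"turn":0.102},{"claw":-1,"travel":[0,-0.8,0.32],"turn":0.102},{"claw":-1,"travel":[0,-1,0.32],"turn":0.102}]'
python3 -m inch '[{"claw":-1,"travel":[0,-0.25,0],"turn":0},{"claw":-1,"travel":[0,-0.53,0],"turn":0},{"claw":-1,"travel":[0,-0.53,-0.2],"turn":0},{"claw":-1,"travel":[0,-0.53,-0.4],"turn":0},{"claw":-1,"travel":[0,-0.53,-0.4],"turn":0}]'
python3 -m inch '[{"claw":-1,"travel":[0,0,0],"turn":0},{"claw":-1,"travel":[0.05,0,0],"turn":0},{"claw":-1,"travel":[0.08,0,0],"turn":0},{"claw":-1,"travel":[0.11,0,0],"turn":0},{"claw":-1,"travel":[0.11,0,0],"turn":0}]'
```

```text
clock: 4.45
position: [0.5049, 0.2106, 0.2633]
ee_rot: [0.002, 0.001, 1.0, -0.0]
contact_force: [1.9, 0.4, -0.4]
width: -0.0001
gripper_force: 0.0
clock: 4.95
position: [0.501, 0.1061, 0.1782]
ee_rot: [-0.004, 0.002, 1.0, -0.001]
contact_force: [-1.3, 0.6, 0.0]
width: 0.0001
gripper_force: 0.0
clock: 5.45
position: [0.5284, 0.1092, 0.1819]
ee_rot: [0.001, -0.0, 1.0, 0.0]
contact_force: [-0.4, -0.7, -0.1]
width: -0.0
gripper_force: 0.0
```

```bash
python3 -m inch '[{"claw":-1,"travel":[-0.1,0,0.2],"turn":0},{"claw":-0.5,"travel":[-0.1,0.2,0.39],"turn":-0.03},{"claw":-0.3,"travel":[-0.1,0.45,0.39],"turn":-0.06},{"claw":-0.3,"travel":[-0.1,0.7,0.39],"turn":-0.102},{"claw":-0.3,"travel":[-0.1,0.95,0.39],"turn":-0.102}]'
python3 -m inch '[{"claw":-0.3,"travel":[0,0.25,0],"turn":0},{"claw":-0.3,"travel":[0,0.5,0],"turn":0},{"claw":-0.3,"travel":[0,0.578,-0.2],"turn":0},{"claw":-0.3,"travel":[0,0.578,-0.4],"turn":0},{"claw":-0.3,"travel":[0,0.578,-0.4],"turn":0}]'
python3 - <<'E'
from h import *
np.set_printoptions(precision=4,suppress=True)
t=snap("top","top3.png");s=get_state();print(s["position"],s["ee_rot"])
for f in("top2","top3"):
    im=cv2.imread(f"pics/{f}.png");m=(im[190:212,328:346].max(2)<90).astype(np.uint8);n,l,st,c=cv2.connectedComponentsWithStats(m)
    print([(c[i]+[328,190],st[i,4]) for i in range(1,n) if st[i,4]>8])
E
```

```text
clock: 5.95
position: [0.5068, 0.297, 0.2601]
ee_rot: [0.001, 0.161, 0.987, 0.0]
contact_force: [-0.3, -0.4, -0.3]
width: 0.03
gripper_force: 0.0
clock: 6.45
position: [0.5029, 0.4094, 0.1729]
ee_rot: [-0.005, 0.159, 0.987, -0.004]
contact_force: [-1.9, -0.8, -0.6]
width: 0.0296
gripper_force: 0.0
[0.5049 0.41   0.1764] [-0.0026  0.1592  0.9872 -0.0024]
[(array([336.7333, 202.1667]), np.int32(30))]
[(array([336.7188, 200.9062]), np.int32(32))]
```

```bash
python3 -m inch '[{"claw":-0.3,"travel":[0,0.01,-0.1],"turn":0},{"claw":-0.3,"travel":[0,0.01,-0.38],"turn":0},{"claw":-0.3,"travel":[0,0.01,-0.38],"turn":0},{"claw":-0.3,"travel":[0,0.01,-0.38],"turn":0}]'
```

```text
clock: 6.9
position: [0.5071, 0.4122, 0.1039]
ee_rot: [-0.0, 0.16, 0.987, -0.0]
contact_force: [0.1, -0.0, 0.1]
width: 0.0297
gripper_force: 0.0
```

```bash
python3 -m inch '[{"claw":-0.3,"travel":[0,0.013,-0.1],"turn":0},{"claw":-0.3,"travel":[0,0.013,-0.204],"turn":0},{"claw":-0.3,"travel":[0,0.013,-0.204],"turn":0},{"claw":-1,"travel":[0,0.013,-0.204],"turn":0},{"claw":-1,"travel":[0,0.013,-0.204],"turn":0}]' 30
python3 -m inch '[{"claw":-1,"travel":[0,0,0],"turn":0},{"claw":-1,"travel":[0,0,0],"turn":0},{"claw":-1,"travel":[0,0,0.1],"turn":0},{"claw":-1,"travel":[0,0,0.2],"turn":0},{"claw":-1,"travel":[0,0,0.2],"turn":0}]'
```

```text
clock: 7.4
position: [0.5083, 0.416, 0.0651]
ee_rot: [0.002, 0.16, 0.987, 0.001]
contact_force: [-0.1, -0.5, 3.1]
width: 0.0067
gripper_force: 29.8
clock: 7.9
position: [0.5088, 0.4166, 0.1059]
ee_rot: [0.003, 0.16, 0.987, 0.003]
contact_force: [0.1, 0.1, -1.9]
width: 0.0065
gripper_force: 29.4
```

```bash
python3 -m inch '[{"claw":-1,"travel":[0,0,0.2],"turn":0},{"claw":-1,"travel":[0,-0.1,0.4],"turn":0.02},{"claw":-1,"travel":[0.05,-0.3,0.55],"turn":0.05},{"claw":-1,"travel":[0.1,-0.5,0.62],"turn":0.08},{"claw":-1,"travel":[0.186,-0.7,0.62],"turn":0.109}]' 40
python3 -m inch '[{"claw":-1,"travel":[0,-0.2,0],"turn":0},{"claw":-1,"travel":[0,-0.4,0],"turn":0},{"claw":-1,"travel":[0,-0.528,0],"turn":0},{"claw":-1,"travel":[0,-0.528,0],"turn":0},{"claw":-1,"travel":[0,-0.528,0],"turn":0}]'
python3 - <<'E'
from h import *
np.set_printoptions(precision=4,suppress=True)
T=wristT();np.save("T4.npy",T);im=snap("wrist","w4.png");sc=snap("scene","sc4.png");s=get_state();print(s["position"],s["ee_rot"],s["width"])
f=lambda im,x0,y0,w,h,W,H:cv2.resize(im[y0:y0+h,x0:x0+w,::-1],(W,H),interpolation=cv2.INTER_CUBIC)
cv2.imwrite("pics/c5.png",np.hstack([f(im,180,120,200,300,400,600),f(sc,270,130,100,150,400,600)]))
E
```

```text
clock: 8.4
position: [0.5446, 0.2746, 0.2291]
ee_rot: [0.002, -0.013, 1.0, 0.001]
contact_force: [0.6, -0.1, -1.2]
width: 0.0059
gripper_force: 41.3
clock: 8.9
position: [0.5438, 0.1693, 0.2259]
ee_rot: [-0.0, -0.01, 1.0, 0.0]
contact_force: [0.1, 0.7, -1.4]
width: 0.0058
gripper_force: 41.2
[0.5439 0.1704 0.226 ] [-0.0002 -0.011   0.9999  0.0004] 0.005557485981067554
```

View pics/c5.png

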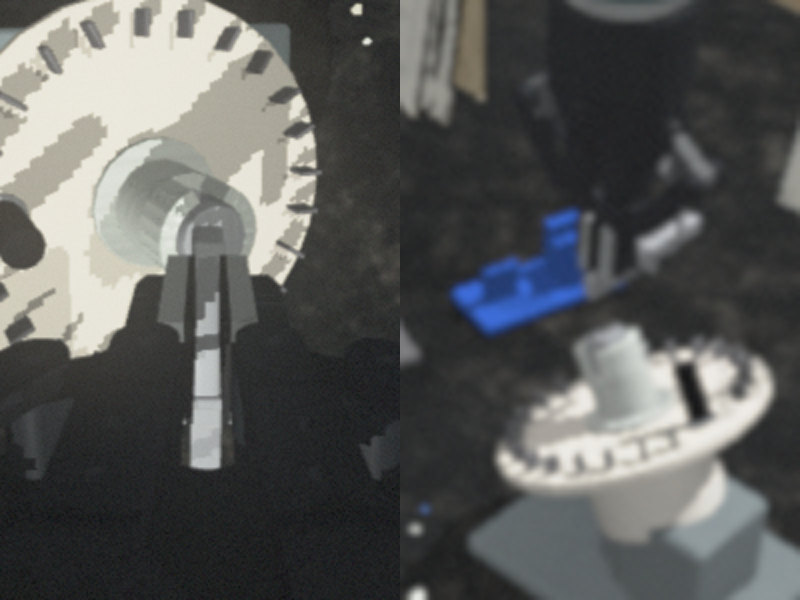

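The pin is still held between the pads and lies along the tool axis, pointing to +x. In the scene view its shank runs from (330,194.5) to (345,185.5). I'll check its pitch from that.

Run:
```python
from h import *
p=np.array([.5439,.1704,.226-.0225])
for x in(-.046,-.02,0,.042,.046):print(x,np.round(proj("scene",p+sy*(x+.031)),1),np.round(proj("wrist",p+sy*(x+.031),np.load("T4.npy")),1))
for h in(.065,.071):print("tab",np.round(proj("wrist",p+sy*(.041)+h*sz,np.load("T4.npy")),1),np.round(proj("scene",p+sy*(.041)+h*sz),1))
print("shaft end wrist",proj("wrist",HUB+.05*ax,np.load("T4.npy")))
```

```text
-0.046 [316.4 201.4] [282.6 235. ]
-0.02 [324.4 196.2] [282.8 282.3]
0 [330.4 192.3] [283. 316.]
0.042 [342.5 184.4] [283.4 380.2]
0.046 [343.7 183.7] [283.4 385.9]
tab [283.2 453.3] [335.5 166. ]
tab [283.2 472. ] [335.7 163.6]
shaft end wrist (np.float64(282.05059352748464), np.float64(235.65577148552785))
```

```bash
python3 -m inch '[{"claw":-1,"travel":[0.01,0,-0.1],"turn":0},{"claw":-1,"travel":[0.01,0,-0.165],"turn":0},{"claw":-1,"travel":[0.01,0,-0.165],"turn":0},{"claw":-1,"travel":[0.01,0,-0.165],"turn":0}]' 25
python3 -m inch '[{"claw":-1,"travel":[0,0,-0.01],"turn":0},{"claw":-1,"travel":[0,0,-0.02],"turn":0},{"claw":-1,"travel":[0,0,-0.02],"turn":0}]'
python3 -m inch '[{"claw":-1,"travel":[0,0,-0.01],"turn":0},{"claw":-1,"travel":[0,0,-0.01],"turn":0}]'
```

```text
clock: 9.4
position: [0.5456, 0.1701, 0.1928]
ee_rot: [-0.001, -0.011, 1.0, -0.0]
contact_force: [-0.5, 0.3, -1.3]
width: 0.006
gripper_force: 43.3
clock: 9.7
position: [0.5462, 0.1703, 0.1916]
ee_rot: [0.001, -0.011, 1.0, 0.001]
contact_force: [-3.2, 1.6, 8.6]
width: 0.0055
gripper_force: 44.8
clock: 9.9
position: [0.5462, 0.1707, 0.1912]
ee_rot: [0.002, -0.011, 1.0, 0.001]
contact_force: [-5.4, 1.3, 15.9]
width: 0.0059
gripper_force: 45.9
```

```bash
python3 -m inch '[{"claw":-1,"travel":[0,0,-0.01],"turn":0},{"claw":-1,"travel":[0,0,-0.02],"turn":0}]' 20
python3 -m inch '[{"claw":-1,"travel":[0,0,-0.01],"turn":0},{"claw":-1,"travel":[0,0,-0.01],"turn":0}]' 20
```

```text
clock: 10.1
position: [0.5464, 0.1714, 0.1904]
ee_rot: [0.003, -0.011, 1.0, 0.002]
contact_force: [-11.6, 2.6, 38.2]
width: 0.0056
gripper_force: 50.0
clock: 10.3
position: [0.5472, 0.1729, 0.1893]
ee_rot: [0.004, -0.01, 1.0, 0.004]
contact_force: [-9.0, 5.9, 32.1]
width: 0.0055
gripper_force: 52.5
```

```bash
python3 -m inch '[{"claw":-1,"travel":[0,0,0.15],"turn":0},{"claw":-1,"travel":[-0.2,-0.02,0.15],"turn":0},{"claw":-1,"travel":[-0.4,-0.05,0.1],"turn":0},{"claw":-1,"travel":[-0.5,-0.05,0],"turn":0},{"claw":-1,"travel":[-0.5,-0.05,-0.04],"turn":0}]'
python3 -m inch '[{"claw":-1,"travel":[0,0,0],"turn":0},{"claw":-1,"travel":[0,0,0],"turn":0}]'
python3 - <<'E'
from h import *
np.set_printoptions(precision=4,suppress=True)
T=wristT();np.save("T5.npy",T);im=snap("wrist","w5.png");sc=snap("scene","sc5.png");tp=snap("top","top5.png");s=get_state();print(s["position"],s["ee_rot"],s["width"])
f=lambda im,x0,y0,w,h,W,H:cv2.resize(im[y0:y0+h,x0:x0+w,::-1],(W,H),interpolation=cv2.INTER_CUBIC)
cv2.imwrite("pics/c6.png",np.hstack([f(im,180,120,200,300,400,600),np.vstack([f(sc,265,160,100,75,400,300),f(tp,265,180,100,75,400,300)])]))
E
```

```text
clock: 10.8
position: [0.4416, 0.1591, 0.1722]
ee_rot: [-0.002, -0.011, 1.0, -0.0]
contact_force: [0.4, 0.6, -1.3]
width: 0.0058
gripper_force: 45.4
clock: 11.0
position: [0.4481, 0.1598, 0.1739]
ee_rot: [0.001, -0.011, 1.0, 0.0]
contact_force: [-0.0, 0.4, -0.5]
width: 0.0055
gripper_force: 45.4
[0.4478 0.1598 0.1739] [ 0.001  -0.0107  0.9999  0.0002] 0.005907370460326826
```

View pics/c6.png

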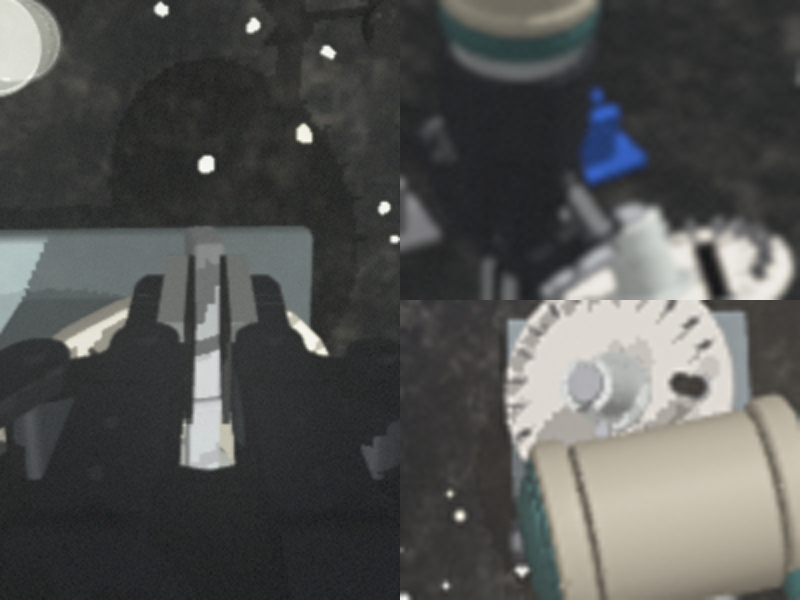

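```bash
python3 -m inch '[{"claw":-1,"travel":[0,0.01,-0.025],"turn":0},{"claw":-1,"travel":[0,0.01,-0.025],"turn":0},{"claw":-1,"travel":[0.02,0.01,-0.025],"turn":0},{"claw":-1,"travel":[0.04,0.01,-0.025],"turn":0},{"claw":-1,"travel":[0.04,0.01,-0.025],"turn":0}]'
python3 -m inch '[{"claw":-1,"travel":[0.02,0,0],"turn":0},{"claw":-1,"travel":[0.03,0,0],"turn":0},{"claw":-1,"travel":[0.03,0,0],"turn":0}]'
```

```text
clock: 11.65
position: [0.455, 0.1617, 0.1685]
ee_rot: [0.001, -0.011, 1.0, 0.0]
contact_force: [0.1, -0.5, -0.3]
width: 0.006
gripper_force: 45.4
clock: 11.95
position: [0.4593, 0.162, 0.168]
ee_rot: [-0.001, -0.011, 1.0, 0.0]
contact_force: [-2.5, 1.6, -0.3]
width: 0.0058
gripper_force: 45.4
```

```bash
python3 -m inch '[{"claw":-1,"travel":[0.015,0,0],"turn":0},{"claw":-1,"travel":[0.02,0,0],"turn":0},{"claw":-1,"travel":[0.02,0,0],"turn":0}]'
python3 -m inch '[{"claw":-1,"travel":[0.02,0,0],"turn":0},{"claw":-1,"travel":[0.02,0,0],"turn":0}]'
```

```text
clock: 12.25
position: [0.4617, 0.1621, 0.1677]
ee_rot: [-0.003, -0.011, 1.0, 0.001]
contact_force: [-5.6, 2.4, -0.5]
width: 0.0057
gripper_force: 45.6
clock: 12.45
position: [0.4643, 0.1623, 0.1675]
ee_rot: [-0.004, -0.011, 1.0, 0.001]
contact_force: [-9.7, 3.9, 1.4]
width: 0.0061
gripper_force: 46.0
```

```bash
python3 -m inch '[{"claw":-1,"travel":[0,0.01,0],"turn":0},{"claw":-1,"travel":[0.02,0.01,0],"turn":0},{"claw":-1,"travel":[0.02,0.01,0],"turn":0}]'
python3 -m inch '[{"claw":-1,"travel":[0.02,0,0],"turn":0},{"claw":-1,"travel":[0.04,0,0],"turn":0},{"claw":-1,"travel":[0.04,0,0],"turn":0}]'
```

```text
clock: 12.75
position: [0.4739, 0.1641, 0.1688]
ee_rot: [0.002, -0.011, 1.0, 0.001]
contact_force: [-0.5, 2.7, -1.1]
width: 0.0056
gripper_force: 45.5
clock: 13.05
position: [0.4814, 0.1639, 0.1685]
ee_rot: [0.001, -0.011, 1.0, 0.0]
contact_force: [-0.2, 4.0, 0.0]
width: 0.0057
gripper_force: 45.7
```

```bash
python3 -m inch '[{"claw":-1,"travel":[0.02,0.005,0],"turn":0},{"claw":-1,"travel":[0.05,0.005,0],"turn":0},{"claw":-1,"travel":[0.05,0.005,0],"turn":0}]'
python3 -m inch '[{"claw":-1,"travel":[0.02,0,0],"turn":0},{"claw":-1,"travel":[0.03,0,0],"turn":0},{"claw":-1,"travel":[0.03,0,0],"turn":0}]'
```

```text
clock: 13.35
position: [0.4912, 0.1647, 0.1684]
ee_rot: [0.001, -0.011, 1.0, 0.0]
contact_force: [-1.8, 3.6, 0.7]
width: 0.0061
gripper_force: 45.6
clock: 13.65
position: [0.4956, 0.1648, 0.1682]
ee_rot: [-0.001, -0.011, 1.0, 0.0]
contact_force: [-2.6, 4.5, 0.3]
width: 0.0059
gripper_force: 45.7
```

```bash
python3 -m inch '[{"claw":-1,"travel":[0.02,0,0],"turn":0},{"claw":-1,"travel":[0.03,0,0],"turn":0},{"claw":-1,"travel":[0.03,0,0],"turn":0}]'
python3 -m inch '[{"claw":-1,"travel":[0.02,0,0],"turn":0},{"claw":-1,"travel":[0.03,0,0],"turn":0},{"claw":-1,"travel":[0.03,0,0],"turn":0}]'
python3 -c "
from h import *
for n in('wrist','scene','top'): snap(n,n+'6.png')
np.save('T6.npy',wristT())"
```

```text
clock: 13.95
position: [0.4991, 0.1649, 0.1681]
ee_rot: [-0.003, -0.011, 1.0, 0.0]
contact_force: [-7.7, 3.9, 5.1]
width: 0.0058
gripper_force: 46.2
clock: 14.25
position: [0.4996, 0.165, 0.1674]
ee_rot: [-0.009, -0.011, 1.0, 0.0]
contact_force: [-17.9, 4.6, 10.7]
width: 0.0056
gripper_force: 47.2
```

```bash
python3 -m inch '[{"claw":-1,"travel":[-0.02,0,0],"turn":0},{"claw":-1,"travel":[-0.02,0,0],"turn":0},{"claw":-0.4,"travel":[-0.02,0,0],"turn":0},{"claw":-0.4,"travel":[-0.02,0,0],"turn":0},{"claw":-0.4,"travel":[-0.02,0,0],"turn":0}]'
python3 -m inch '[{"claw":-0.4,"travel":[-0.1,0,0.1],"turn":0},{"claw":-0.4,"travel":[-0.25,0,0.25],"turn":0},{"claw":-1,"travel":[-0.4,0,0.5],"turn":0},{"claw":-1,"travel":[-0.6,0.2,0.6],"turn":0},{"claw":-1,"travel":[-0.8,0.4,0.6],"turn":0}]'
python3 - <<'E'
from h import *
sc=snap("scene","sc7.png");tp=snap("top","top7.png");s=get_state();print(s["position"],s["width"])
f=lambda im,x0,y0,w,h,W,H:cv2.resize(im[y0:y0+h,x0:x0+w,::-1],(W,H),interpolation=cv2.INTER_CUBIC)
cv2.imwrite("pics/c7.png",np.hstack([f(sc,290,175,80,120,400,600),f(tp,280,150,80,120,400,600)]))
E
```

```text
clock: 14.9
position: [0.5051, 0.1639, 0.1685]
ee_rot: [0.001, -0.011, 1.0, -0.001]
contact_force: [-0.3, -0.1, -0.4]
width: 0.0254
gripper_force: 0.0
clock: 15.4
position: [0.3607, 0.2302, 0.2898]
ee_rot: [0.004, -0.009, 1.0, 0.001]
contact_force: [1.5, 0.8, -0.2]
width: -0.0
gripper_force: 0.0
[0.35593808 0.23279951 0.28822616] -0.00011653985502396828
```

View pics/c7.png

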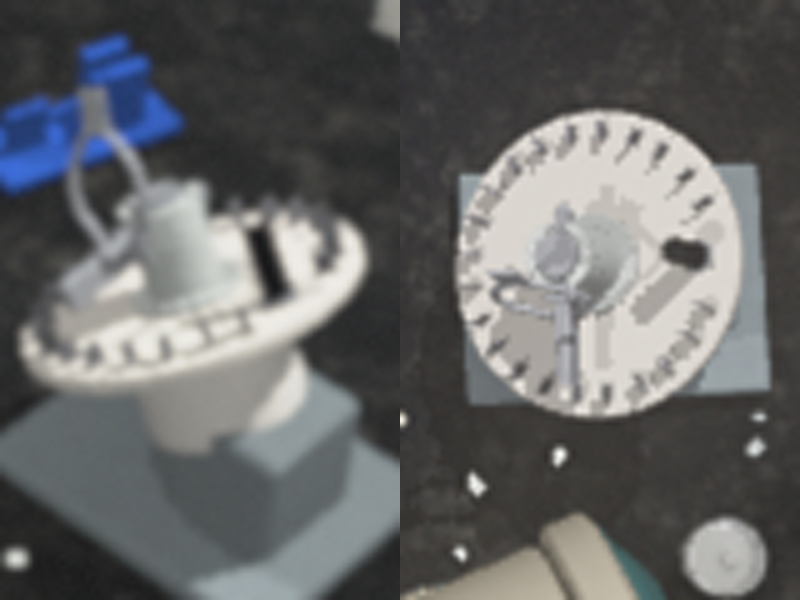

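The pin is home: its nose shows on the far side and the shoulder is at the hub. The ring is open and leaning left, with its tab at about scene (309,195) and top (300,206.6). Next I'll work out the ring-swing path.

Run:
```python
from h import *
np.set_printoptions(precision=4,suppress=True)
C=HUB+.036*ax
def P(r,e,n=.0015): return C+(-.029+r*np.cos(e)-n*np.sin(e))*sy+(r*np.sin(e)+n*np.cos(e))*ax
D=np.radians
t=P(.068,D(72),0);print("tab",t,np.round(proj("scene",t),1),np.round(proj("top",t),1));print(tri(ray("scene",309,195),ray("top",300,206.6)))
print("nose",np.round(proj("top",C+.028*sy),1),"seen",280+565/5,150+213/5)
L=-.010*sx
print("start",P(.066,D(72))-.026*sy+L+.019*sz)
for e,r in[(72,.066),(60,.067),(50,.069),(42,.072)]:
    print("A",e,P(r,D(e))-.011*sy+L+.019*sz)
for e,off in[(30,-.008),(20,-.004),(10,0),(5,.001),(0,.001),(-5,.001),(-9,.001)]:
    p=P(.075,D(e))+ -.0*sy;p=p+off*sy+L+.019*sz+.002*sz;print("B",e,p, "xs",(p-C)@sy)
print(get_state()["position"])
```

```text
tab [0.5369 0.1935 0.2039] [311.1 194.9] [303.1 202.4]
(array([0.5297, 0.1985, 0.204 ]), np.float64(0.007888162432115244))
nose [313.3 190.6] seen 393.0 192.6
start [0.5086 0.2021 0.2216]
A 72 [0.5236 0.2025 0.2216]
A 60 [0.5369 0.2007 0.2177]
A 50 [0.5479 0.1987 0.2133]
A 42 [0.5573 0.1968 0.2093]
B 30 [0.5721 0.1922 0.202 ] xs 0.0272019052838329
B 20 [0.582  0.187  0.1917] xs 0.03696391634395462
B 10 [0.5898 0.1813 0.1806] xs 0.04460010920941515
B 5 [0.5918 0.1783 0.1749] xs 0.04658386874275943
B 0 [0.5923 0.1752 0.1691] xs 0.046999999999999945
B -5 [0.5922 0.1722 0.1633] xs 0.04684533597100239
B -9 [0.5918 0.1697 0.1587] xs 0.04631127724219567
[0.3559 0.2328 0.2882]
```

```bash
python3 -m inch '[{"claw":-1,"travel":[0.2,-0.04,0],"turn":0},{"claw":-1,"travel":[0.4,-0.1,0],"turn":0},{"claw":-1,"travel":[0.6,-0.14,-0.05],"turn":0},{"claw":-1,"travel":[0.72,-0.14,-0.1],"turn":0},{"claw":-1,"travel":[0.72,-0.14,-0.1],"turn":0}]'
python3 -m inch '[{"claw":-1,"travel":[0,0,0],"turn":0},{"claw":-1,"travel":[0,0,0],"turn":0}]'
```

```text
clock: 16.0
position: [0.5064, 0.2004, 0.264]
ee_rot: [-0.0, -0.009, 1.0, -0.001]
contact_force: [-0.3, -0.2, -0.5]
width: 0.0001
gripper_force: 0.0
clock: 16.2
position: [0.5024, 0.2017, 0.2666]
ee_rot: [-0.0, -0.011, 1.0, -0.0]
contact_force: [-0.6, 0.1, 0.5]
width: -0.0001
gripper_force: 0.0
```

```bash
python3 -m inch '[{"claw":-1,"travel":[0,0.012,-0.12],"turn":0},{"claw":-1,"travel":[0,0.012,-0.225],"turn":0},{"claw":-1,"travel":[0,0.012,-0.225],"turn":0},{"claw":-1,"travel":[0,0.012,-0.225],"turn":0}]'
```

```text
clock: 16.6
position: [0.5025, 0.2045, 0.2223]
ee_rot: [0.0, -0.011, 1.0, 0.0]
contact_force: [-0.6, -0.3, 0.1]
width: -0.0001
gripper_force: 0.0
```

```bash
python3 -m inch '[{"claw":-1,"travel":[0.105,0,0],"turn":0},{"claw":-1,"travel":[0.14,-0.006,-0.01],"turn":0},{"claw":-1,"travel":[0.172,-0.012,-0.023],"turn":0},{"claw":-1,"travel":[0.2,-0.017,-0.034],"turn":0},{"claw":-1,"travel":[0.227,-0.022,-0.045],"turn":0}]'
python3 -m inch '[{"claw":-1,"travel":[0.023,-0.005,-0.01],"turn":0},{"claw":-1,"travel":[0.046,-0.01,-0.02],"turn":0},{"claw":-1,"travel":[0.083,-0.022,-0.037],"turn":0},{"claw":-1,"travel":[0.12,-0.035,-0.055],"turn":0},{"claw":-1,"travel":[0.12,-0.035,-0.055],"turn":0}]'
python3 - <<'E'
from h import *
im=snap("scene","sc8.png");print(get_state()["position"],get_state()["contact_force"])
E
```

```text
clock: 17.1
position: [0.5484, 0.1998, 0.2124]
ee_rot: [-0.0, -0.011, 1.0, 0.0]
contact_force: [-0.6, -0.2, -0.2]
width: -0.0
gripper_force: 0.1
clock: 17.6
position: [0.5733, 0.1924, 0.2006]
ee_rot: [-0.0, -0.01, 1.0, -0.0]
contact_force: [-0.1, 0.1, 0.5]
width: 0.0003
gripper_force: 0.1
[0.5727892  0.19265143 0.20088792] [-0.28568178  0.2108764  -0.78216857]
```

Run:
```python
from h import *
a=cv2.imread("pics/sc7.png").astype(int);b=cv2.imread("pics/sc8.png").astype(int);o=cv2.imread("pics/sc1.png").astype(int)
for(u,v)in[(309,195),(309,198),(308,201),(304,210),(305,214),(307,219),(318,210)]:print((u,v),a[v,u],b[v,u],o[v,u])
C=HUB+.036*ax
for e in(72,30,10):
    D=np.radians(e);p=C+(-.029+.068*np.cos(D))*sy+.068*np.sin(D)*ax
    for w in(-.007,0,.007):
        u,v=np.round(proj("scene",p+w*hx)).astype(int);print(e,w,(u,v),b[v,u],a[v,u])
```

```text
(309, 195) [124 120 117] [116  61  37] [114  60  34]
(309, 198) [120 116 114] [115  60  37] [115  61  35]
(308, 201) [125 111 106] [135  70  41] [136  70  42]
(304, 210) [118 115 113] [66 53 49] [68 54 50]
(305, 214) [127 125 123] [43 42 42] [41 40 39]
(307, 219) [149 146 144] [43 43 40] [43 43 42]
(318, 210) [136 134 132] [60 62 64] [61 64 64]
72 -0.007 (np.int64(309), np.int64(195)) [116  61  37] [124 120 117]
72 0 (np.int64(311), np.int64(195)) [115  59  34] [126  95  86]
72 0.007 (np.int64(313), np.int64(195)) [111  59  35] [113  59  37]
30 -0.007 (np.int64(325), np.int64(200)) [119 116 114] [129  69  44]
30 0 (np.int64(327), np.int64(200)) [125 123 121] [63 50 47]
30 0.007 (np.int64(329), np.int64(200)) [73 73 72] [46 47 47]
10 -0.007 (np.int64(330), np.int64(207)) [48 49 49] [44 45 44]
10 0 (np.int64(332), np.int64(207)) [44 44 43] [46 46 44]
10 0.007 (np.int64(334), np.int64(207)) [43 43 42] [44 44 42]
```

The ring has followed: grey tab pixels now sit where a 30° elevation predicts, (326,200). Continuing down.

```bash
python3 -m inch '[{"claw":-1,"travel":[0.023,-0.012,-0.023],"turn":0},{"claw":-1,"travel":[0.046,-0.023,-0.046],"turn":0},{"claw":-1,"travel":[0.061,-0.038,-0.073],"turn":0},{"claw":-1,"travel":[0.076,-0.053,-0.1],"turn":0},{"claw":-1,"travel":[0.084,-0.065,-0.125],"turn":0}]'
python3 -m inch '[{"claw":-1,"travel":[0,-0.008,-0.015],"turn":0},{"claw":-1,"travel":[0,-0.008,-0.015],"turn":0},{"claw":-1,"travel":[0,-0.015,-0.03],"turn":0},{"claw":-1,"travel":[0,-0.015,-0.03],"turn":0}]'
```

```text
clock: 18.15
position: [0.5893, 0.1795, 0.1757]
ee_rot: [-0.0, -0.011, 1.0, -0.0]
contact_force: [-0.9, 0.4, 0.3]
width: 0.0004
gripper_force: 0.2
clock: 18.55
position: [0.5892, 0.177, 0.1704]
ee_rot: [0.0, -0.011, 1.0, 0.0]
contact_force: [-0.0, 1.0, 1.3]
width: 0.0004
gripper_force: 0.3
```

```bash
for i in 1 2 3; do python3 -m inch '[{"claw":-1,"travel":[0,-0.006,-0.012],"turn":0},{"claw":-1,"travel":[0,-0.008,-0.015],"turn":0},{"claw":-1,"travel":[0,-0.008,-0.015],"turn":0}]' | egrep 'position|contact'; done
```

```text
position: [0.5897, 0.1757, 0.168]
contact_force: [1.1, 1.6, 2.4]
position: [0.5906, 0.1748, 0.1658]
contact_force: [1.9, 2.0, 5.9]
position: [0.5903, 0.1723, 0.1622]
contact_force: [1.9, 0.7, 2.1]
```

```bash
for i in 1 2; do python3 -m inch '[{"claw":-1,"travel":[0,-0.005,-0.01],"turn":0},{"claw":-1,"travel":[0,-0.005,-0.01],"turn":0},{"claw":-1,"travel":[0,-0.005,-0.01],"turn":0}]' | egrep 'position|contact'; done
```

```text
position: [0.5878, 0.1706, 0.1584]
contact_force: [0.0, 0.1, 1.6]
position: [0.5888, 0.1701, 0.1571]
contact_force: [-0.4, -0.2, 0.4]
```

```bash
python3 -m inch '[{"claw":-1,"travel":[0,0,0.1],"turn":0},{"claw":-1,"travel":[0,0,0.3],"turn":0},{"claw":-1,"travel":[0,0,0.5],"turn":0},{"claw":-1,"travel":[-0.2,0.25,0.6],"turn":0},{"claw":-1,"travel":[-0.4,0.5,0.6],"turn":0}]'
python3 -m inch '[{"claw":-1,"travel":[-0.2,0.2,0],"turn":0},{"claw":-1,"travel":[-0.4,0.4,0],"turn":0},{"claw":-1,"travel":[-0.5,0.4,0],"turn":0},{"claw":-1,"travel":[-0.5,0.4,0],"turn":0}]'
python3 - <<'E'
from h import *
T=snap("top","top9.png")[...,::-1].astype(int);S=snap("scene","sc9.png")[...,::-1].astype(int)
t0=cv2.imread("pics/top2.png").astype(int);t7=cv2.imread("pics/top7.png").astype(int);s7=cv2.imread("pics/sc7.png").astype(int);s0=cv2.imread("pics/scene0.png").astype(int)
C=HUB+.036*ax
for e in(72,20,10,5,0,-5,-10):
    D=np.radians(e);p=C+(-.029+.069*np.cos(D))*sy+.069*np.sin(D)*ax
    u,v=np.round(proj("top",p)).astype(int);x,y=np.round(proj("scene",p)).astype(int)
    print(e,"top",(u,v),T[v,u].mean().round(),t7[v,u].mean().round(),"scene",(x,y),S[y,x],s7[y,x])
d=(abs(T-t7).sum(2)>60);d[:,:285]=0;d[:,355:]=0;d[:160]=0;d[235:]=0
n,l,st,c=cv2.connectedComponentsWithStats(d.astype(np.uint8));print([(st[i].tolist(),c[i].round(1).tolist()) for i in range(1,n) if st[i,4]>4])
print("top column T, u=313:",[int(T[v,313].mean()) for v in range(176,200)])
print("t7:",[int(t7[v,313].mean()) for v in range(176,200)])
E
```

```text
clock: 20.55
position: [0.5297, 0.2467, 0.2784]
ee_rot: [0.003, -0.009, 1.0, 0.001]
contact_force: [0.5, 1.4, -0.6]
width: -0.0003
gripper_force: 0.0
clock: 20.95
position: [0.424, 0.3277, 0.2758]
ee_rot: [-0.001, -0.013, 1.0, 0.0]
contact_force: [0.2, -1.2, 0.1]
width: -0.0002
gripper_force: 0.0
72 top (np.int64(303), np.int64(202)) 213.0 215.0 scene (np.int64(311), np.int64(194)) [114  61  37] [124  92  82]
20 top (np.int64(309), np.int64(186)) 215.0 213.0 scene (np.int64(330), np.int64(203)) [44 45 43] [42 42 41]
10 top (np.int64(311), np.int64(186)) 171.0 213.0 scene (np.int64(332), np.int64(207)) [45 46 45] [46 46 44]
5 top (np.int64(312), np.int64(186)) 172.0 213.0 scene (np.int64(333), np.int64(209)) [64 63 63] [46 47 46]
0 top (np.int64(313), np.int64(186)) 174.0 213.0 scene (np.int64(334), np.int64(212)) [181 177 174] [47 48 47]
-5 top (np.int64(314), np.int64(186)) 174.0 213.0 scene (np.int64(335), np.int64(214)) [128 124 123] [59 59 57]
-10 top (np.int64(315), np.int64(187)) 172.0 213.0 scene (np.int64(335), np.int64(216)) [109 107 106] [81 80 80]
[([320, 181, 4, 6, 17], [321.4, 183.1]), ([326, 181, 20, 17, 147], [335.0, 189.8]), ([308, 183, 14, 20, 75], [314.0, 190.2]), ([297, 199, 25, 24, 182], [306.8, 212.5]), ([328, 199, 2, 4, 6], [328.5, 200.8]), ([322, 198, 25, 20, 214], [334.2, 208.8]), ([310, 203, 7, 6, 19], [312.6, 206.2]), ([324, 202, 3, 4, 7], [325.1, 203.6]), ([312, 220, 2, 4, 6], [312.7, 221.5])]
top column T, u=313: [158, 149, 147, 162, 176, 212, 215, 186, 173, 174, 174, 173, 174, 172, 160, 178, 165, 165, 183, 193, 157, 161, 157, 156]
t7: [156, 147, 145, 160, 174, 209, 213, 213, 212, 212, 212, 212, 213, 211, 193, 184, 160, 155, 174, 192, 156, 158, 155, 155]
```

Run:
```python
from h import *
for f in("top3","top7","top9"):
    im=cv2.imread(f"pics/{f}.png");m=(im[180:222,326:348].max(2)<90).astype(np.uint8);n,l,st,c=cv2.connectedComponentsWithStats(m)
    print(f,[((c[i]+[326,180]).round(1),st[i,4]) for i in range(1,n) if st[i,4]>8])
for q in(.3,.2,.1,0,-.1,-.2):print(q,np.round(proj("top",post(q,.027)),1),np.round(proj("scene",post(q,.018)),1))
for f in("scene0","sc4","sc7","sc9"):
    im=cv2.imread(f"pics/{f}.png");m=(im[205:245,333:360].max(2)<45).astype(np.uint8);n,l,st,c=cv2.connectedComponentsWithStats(m)
    print(f,[((c[i]+[333,205]).round(1),st[i,4]) for i in range(1,n) if st[i,4]>15])
S=cv2.imread("pics/sc9.png").astype(int);s=cv2.imread("pics/sc7.png").astype(int)
d=abs(S-s).sum(2)>70;d[:200]=0;d[228:]=0;d[:,:322]=0;d[:,342:]=0
print("\n".join("".join("#" if x else "." for x in r[322:342]) for r in d[200:228]))
```

```text
top3 [(array([344.4, 180.9]), np.int32(18)), (array([336.7, 200.9]), np.int32(32))]
top7 [(array([344.4, 180.9]), np.int32(18)), (array([336.7, 200.4]), np.int32(34))]
top9 [(array([344.4, 180.9]), np.int32(18)), (array([336.7, 200.4]), np.int32(36))]
0.3 [335.3 193.2] [347.7 224.5]
0.2 [335.9 195.4] [346.6 225.7]
0.1 [336.3 197.6] [345.2 227. ]
0 [336.6 199.9] [343.6 228.2]
-0.1 [336.5 202.3] [341.8 229.5]
-0.2 [336.3 204.6] [339.8 230.7]
scene0 [(array([343.2, 211.4]), np.int32(92))]
sc4 [(array([338.4, 208.4]), np.int32(39)), (array([342.4, 227.2]), np.int32(31))]
sc7 [(array([336.3, 207.3]), np.int32(27)), (array([343.1, 227.6]), np.int32(29))]
sc9 [(array([335.8, 206.2]), np.int32(17)), (array([343. , 227.5]), np.int32(30))]
....................
....................
....................
....................
....................
....................
....................
....................
....................
............#####...
..........########..
.........#########..
.........#########..
.........########...
.........######.....
..........####......
..........####......
..........###.......
..........##........
....................
....................
......####..........
.....#####..........
....#####...........
....####............
.....##.............
.....#..............
....................
```

The force peaked and then collapsed, the ring stays down although its spring would reopen it, and the disc is at about -0.02 rad. I'm handing the job in.

```bash
python3 -c "
from rig import ticket
print(ticket.sign_off())"
```

```text
the job is handed in; nothing more can be done
None
```

I handed the job in with the notches lined up (about 0.02 rad off), the linchpin pushed home, and the ring swung over the shaft end. The ring gave way at about 6 N and stayed down after release, so I take it as snapped past the tip, though its final angle was only estimated from the camera pixels and no verdict came back.

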